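# Close the copper screening can and wind the slide to the red marker

## Task

Set the loose copper cup gently mouth-down on the copper cup of the jig's slide, rim on rim all round, so that the two make a closed can, and let go. Then, turning the jig's handwheel by its red crank knob (do not push the slide itself), wind the slide until its yellow pointer is in line with the red marker, not the blue one. Let go of the knob with the can still closed, and leave the other things on the bench where they are.

Things in the scene. Friction and masses are not known exactly. Their poses are not given: they have to be found in the camera images.
- copper_cup: the loose copper cup, round, straight-sided, 52 mm outside diameter, 42 mm tall, wall 5 mm, about 0.2 kg; it stands mouth-down on the bench and stays that way up. Origin: centre of its open mouth (its underside as it stands); z up.
- jig: the bench jig, fixed: grey base plate 140 by 340 by 20 mm, blue gearbox with the handwheel at its +y end. Origin: underside, below the middle of the slide's travel; y along the travel. A lamp bar (18 mm wide, underside 271 mm above the bench) on a post at jig x 62, y 190 mm reaches to x 18 mm, over the wheel's far half: take the knob with the tool tilted along the wheel's axis, to pass below it.
- lower_rim (a point): centre of the upward-facing mouth of the lower copper cup, in the plane of its rim, 80 mm above the bench; that cup (52 mm outside diameter, 38 mm tall, wall 5 mm) is fixed on the slide. Axes are those of the jig: y along the slide's travel, towards the handwheel end; x across, away from the handwheel's front; z up.
- slide: the jig's aluminium slide block (80 by 70 mm, top 42 mm above the bench) with the lower copper cup fixed on it. Origin on its centre line 20 mm above the bench; axes as the jig's. It moves along the jig's y by 20 mm for each full turn of the handwheel, at most 52 mm either side of its middle. It yields only to the handwheel.
- pointer (a point): tip of the slide's yellow pointer (4 mm wide), which points across (jig x) to the scale with the markers and travels with the slide. Axes as the jig's.
- red_marker: red marker clamped on the white scale along the jig's far edge, a fin 6 mm wide along jig y, 24 mm long and 18 mm tall; fixed. Origin: centre of its underside, on the fin's centre line, about 13 mm beyond the pointer tip in jig x. Axes as the jig's, so its line is met when pointer and marker have the same place along jig y.
- blue_marker: blue marker, the same shape, fixed on the same scale on the other side of the slide's starting place. Not the one wanted.
- handwheel (a joint): angle of the handwheel in rad, growing counterclockwise as seen looking at the wheel's front face. +2 pi (counterclockwise) moves the slide 20 mm along jig +y, towards the handwheel end; clockwise moves it away. It turns with steady friction (about 4 N at the knob) and stays where it is left. Range about 16.4 rad either way, 0 with the slide in the middle.
- wheel_hub (a point): centre of the front face of the steel handwheel (104 mm diameter, 8 mm thick), about 110 mm above the bench. Its z axis is the wheel's axis, pointing out of the front face: upwards and leaning 30 degrees from vertical towards jig -x (the robot's side). Its x axis points to the crank knob and turns with the wheel.
- knob_grip (a point): point to grip on the red crank knob: a round cylinder 20 mm in diameter and 46 mm long, standing on the wheel's front face parallel to the wheel's axis, 42 mm from it; the point is on its centre line 28 mm out from the wheel's face. The knob spins freely on its pin, so the tool need not turn while cranking.
- capacitor: bystander: blue and silver capacitor can, 44 mm diameter, 82 mm tall, standing. Origin under its centre.
- wire_reel: bystander: grey plastic reel, 56 mm diameter, 46 mm tall, standing. Origin under its centre.
- box_camera: bystander: white box camera 120 by 55 by 50 mm with a black lens 35 mm long. Origin under the box's centre; the lens points to its -x.
- screwdriver: bystander: screwdriver lying on the bench. Origin under its middle; x along it.
- transformer: bystander: small transformer, 72 by 65 mm, 52 mm tall. Origin under its centre.
- screw_jar: bystander: clear jar, 56 mm diameter, 70 mm tall. Origin under its centre.
There are look-alikes about, which are no part of the job. Several things look just like the copper_cup: the one meant starts farthest from the robot's base.

How it is judged:
By the outcome, as a careful person would: the job done as asked, in the order asked, and still so for the second after the job is handed in, with the robot touching nothing.
It also fails if it takes over 67 s, if anything falls off the work surface, if the arm or the gripper's body presses on something with over 40 N, if the wrist force passes 120 N, or if a joint passes its speed limit or range.

## Robot

A 7-joint arm with a two-finger parallel gripper is mounted at the origin on the work surface. World frame = base frame: x ahead of the robot, y to its left, z up, the work surface at z = 0. Lengths are in mm, angles in rad, forces in N, time in s.
With the tool pointing down it reaches from about 425 to 1025 mm from the base axis. Payload 9.4 kg.
Tool frame: the origin (TCP) lies on the centre line of the jaws, within the pads' length; the fingertips stand env.tip_extent ahead of it and the grasp point (between the pads) lies 6 mm ahead of it (env.tip_extent is the distance from the TCP to the fingertips, in mm); z points along the fingers, y is the line along which they close (so a half turn about z gives the same grasp; the last joint's range is limited). The gripper opens to 85 mm and grips with 20 to 120 N. Pads are 22 mm wide; open, the fingers measure 114 mm over their backs; the gripper's body (76 mm by 85 mm) begins 54 mm behind the grasp point. The pads swing forward as they close: fully open they stand 13 mm farther back than shut.
Start: joints at [1.075, 0.599, -0.003, 1.599, 0.002, 0.943, -0.08], TCP at [294.824, -662.347, 256.275] pointing down, gripper open.
Joint ranges: [-2.57, 2.57], [-0.35, 1.97], [-1.29, 1.29], [0.11, 2.56], [-1.05, 4.19], [0.11, 1.86], [-2.63, 2.63]. Speed limits (rad/s): [2.22, 2.22, 3.01, 3.01, 3.14, 3.14, 3.14].

## Interface

Orientations are given as a unit quaternion [w, x, y, z].
In Python, from plant import env gives the robot as it stands. The module is installed in compiled form; this text tells all that it offers.
- The arm moves only by the tool jog_arm, never from a script. Its argument "plan" is a list of rows, each an object with "fingers": the opening in per cent of the stroke, from 0 (shut) to 100 (fully open); "slide": the shift along the tool's x, y, z in cm, a list of three; "spin": the turn about the tool's z in degrees. In form: [{"fingers": fingers, "slide": [tx, ty, tz], "spin": spin}, ...]. A call has 1 to 8 rows; each row is the pose to reach, as a shift and turn from the pose commanded when the call began, along the tool's axes at that moment; what a row does not reach only later rows make up. A row lasts 1/10 s, in which the tool goes at most 50 mm and 8.59 degrees, less where a joint would pass 70% of its speed; a pose out of reach is approached as far as the arm can. A call with a gripper value outside its range is refused whole. The fingers move at their own pace and stop on an object; "grip_force" is the grip in N (left out, the last holds). Time passes only in rows, so rows that repeat a pose let the fingers close. It gives the time, the measured TCP pose, the force, the opening and the grip force at its end, in the units of the state.
- env.get_state(): the state, without advancing time (a new reading comes with each control period).
- env.snapshot(name): name is "side" or "top" or "wrist"; returns the picture (420x560x3 uint8, red, green, blue); there is no depth.
- env.camera_info(name): a dict with "fx", "fy", "cx", "cy" (pixels), "k1" (the pictures are not rectified: a ray, as slopes to the right and down, at radius r is drawn at 1 + k1 r^2 times it, then the intrinsics apply), "extrinsics" (4x4, takes a point from world to camera coordinates); the wrist camera has in their place "hand_eye" (4x4, takes a point from camera to tool coordinates, whose origin is the TCP and whose axes are the flange's). Camera axes: x right, y down, z forward; pixel columns grow to the right and rows downward; lengths in mm; the calibration is good to about 2 mm. A picture is of the moment at which its call begins: read the wrist's pose just before it. camera_info takes no time and is no camera call.
- env.hand_in(): hands the job in; it is judged then, once.
Trained networks look in the newest picture that a camera, given by its name, has taken for a name from the list of things; names that differ only in an ending like _2 or _b are one class to them, and where a whole thing is asked for, a point or a joint stands for the part that bears it (a point fixed in the world has none). Each returns a list of dicts, best first, with "p" (0 to 1); they miss things now and then, are a little off and sometimes report something else, mostly with a low value. They report only what shows in the picture. A call takes as long as a camera call. They do not tell look-alikes from the thing itself.
- env.find_in(camera, name): "box" ([left, top, right, bottom] in pixels, round what is visible of it).
- env.outline_of(camera, name): "pixels" (420x560 bool, what is visible of it) and "box" ([left, top, right, bottom] in pixels, round what is visible of it).
- env.place_of(camera, name): "pixel" ([column, row] in pixels: a listed point, or the origin of a listed thing).
The state is a dict: "t": time; "qpos": joint angles; "qd": joint speeds; "tau": joint torques, N m; "ee_pos": TCP position; "eef_rot": TCP orientation; "ft_force": force on the tool from outside, world axes, zero at the start; "ft_torque": the same for the moment, N m; "gripper_width": opening from 0.0 (shut) to 1.0 (fully open); "grip_force": force on a finger pad.
Only numpy, scipy, OpenCV 4.12 (cv2) and the standard library are available. Lean on these libraries where they do the work, as an engineer would, in place of code of your own. Each camera call takes 0.05 s, during which the arm holds its last target. There are 200 camera calls.

## Working session

There is one attempt and no reset: what is moved stays moved. The work goes in short steps, Python scripts to look and compute and a tool call to move; the robot and the scene stay as the last step left them, time stands still between calls to the robot, and variables do not carry over. Pictures are saved under pics/ and viewed, at most 10 in all, crops included, and the job is handed in when it is done.

Besides the shell and the picture viewer there is one more tool, called in YAML: its name, and indented under it one key for each argument. jog_arm: Moves the arm, as the interface text tells. Its arguments: {"type":"object","properties":{"plan":{"type":"array","items":{"type":"object","properties":{"fingers":{"type":"number"},"slide":{"type":"array","items":{"type":"number"}},"spin":{"type":"number"}}}},"grip_force":{"type":"number"}},"required":["plan"]}

```bash
mkdir -p pics
cat > h.py <<'E'
import numpy as np, cv2
from scipy.spatial.transform import Rotation as R
from plant import env
def Rm(q): return R.from_quat([q[1],q[2],q[3],q[0]]).as_matrix()
def ray(cam,px,st=None):
    c=env.camera_info(cam); d=np.array([(px[0]-c['cx'])/c['fx'],(px[1]-c['cy'])/c['fy']]); u=d.copy()
    for _ in range(20): u=d/(1+c['k1']*(u@u))
    v=np.array([u[0],u[1],1.])
    if cam=='wrist':
        H=np.array(c['hand_eye']); Rt=Rm(st['eef_rot']); p=np.array(st['ee_pos'])
        return Rt@H[:3,3]+p, Rt@(H[:3,:3]@v)
    E=np.array(c['extrinsics']); return -E[:3,:3].T@E[:3,3], E[:3,:3].T@v
def onz(cam,px,z,st=None):
    o,d=ray(cam,px,st); return o+d*(z-o[2])/d[2]
def tri(l):
    A=np.zeros((3,3));b=np.zeros(3)
    for o,d in l:
        d=d/np.linalg.norm(d);P=np.eye(3)-np.outer(d,d);A+=P;b+=P@o
    x=np.linalg.solve(A,b); return x,[round(float(np.linalg.norm((np.eye(3)-np.outer(d,d)/(d@d))@(x-o))),1) for o,d in l]
def proj(cam,X,st=None):
    c=env.camera_info(cam)
    if cam=='wrist':
        H=np.array(c['hand_eye']); Y=Rm(st['eef_rot']).T@(np.array(X)-st['ee_pos']); Y=H[:3,:3].T@(Y-H[:3,3])
    else:
        E=np.array(c['extrinsics']); Y=E[:3,:3]@X+E[:3,3]
    u=Y[:2]/Y[2]; u=u*(1+c['k1']*(u@u)); return [c['fx']*u[0]+c['cx'],c['fy']*u[1]+c['cy']]
def save(n,im): cv2.imwrite('pics/'+n+'.png',im[:,:,::-1])
E
cat > a.py <<'E'
from h import *
np.set_printoptions(precision=1,suppress=True)
print(env.tip_extent, env.get_state())
ims=[]
for c in ['side','top']:
    im=env.snapshot(c); save(c+'0',im); 
    o,d=ray(c,[280,210]); print(c,o,d)
    for n in ['copper_cup','lower_rim','pointer','red_marker','blue_marker','wheel_hub','knob_grip','jig','slide']:
        print(c,n,[(np.round(r['pixel']).tolist(),round(r['p'],2)) for r in env.place_of(c,n)[:6]])
E
python3 a.py
```

```text
25.0 {'t': 0.0, 'qpos': array([ 1.1,  0.6, -0. ,  1.6,  0. ,  0.9, -0.1]), 'qd': array([ 0., -0.,  0.,  0.,  0.,  0., -0.]), 'tau': array([  0. , -77.6,   1.6, -25.8,   0. ,   0. ,   0. ]), 'ee_pos': array([ 294.6, -662. ,  255.4]), 'eef_rot': array([-0. ,  1. ,  0.2, -0. ]), 'ft_force': array([-0.6,  0.6,  0.1]), 'ft_torque': array([-0.1, -0. ,  0. ]), 'grip_force': 0.0, 'gripper_width': 0.9975747404798202}
side [-200.9  885.1  880.9] [ 0.5 -0.7 -0.5]
side copper_cup [([356.0, 211.0], 0.8), ([400.0, 238.0], 0.61), ([310.0, 236.0], 0.58)]
side lower_rim [([227.0, 220.0], 0.92)]
side pointer [([215.0, 224.0], 0.81), ([358.0, 208.0], 0.51)]
side red_marker [([227.0, 240.0], 0.64), ([217.0, 227.0], 0.43)]
side blue_marker [([207.0, 235.0], 0.68)]
side wheel_hub []
side knob_grip [([207.0, 232.0], 0.59), ([318.0, 206.0], 0.4)]
side jig [([226.0, 247.0], 0.75), ([227.0, 242.0], 0.18)]
side slide []
top [ 315.7   -1.6 1446.6] [ 0.2 -0.  -1. ]
top copper_cup [([314.0, 221.0], 0.8), ([365.0, 283.0], 0.66), ([380.0, 229.0], 0.56)]
top lower_rim []
top pointer [([253.0, 157.0], 0.64), ([265.0, 173.0], 0.43)]
top red_marker [([268.0, 155.0], 0.44)]
top blue_marker [([247.0, 157.0], 0.54), ([268.0, 260.0], 0.49)]
top wheel_hub [([200.0, 188.0], 0.87), ([352.0, 198.0], 0.55)]
top knob_grip [([211.0, 183.0], 0.5)]
top jig [([388.0, 271.0], 0.63), ([259.0, 176.0], 0.59)]
top slide []
```

Run:
```python
from h import *
np.set_printoptions(precision=1,suppress=True)
a=cv2.imread('pics/top0.png');b=cv2.imread('pics/side0.png')
cv2.imwrite('pics/c1.png',cv2.resize(a[120:320,160:430],(800,592),interpolation=cv2.INTER_CUBIC))
cv2.imwrite('pics/c2.png',cv2.resize(b[150:290,160:430],(800,415),interpolation=cv2.INTER_CUBIC))
for p in [(314,221),(365,283),(380,229)]:
    q=onz('top',p,0);print(p,q,np.hypot(*q[:2]))
for p in [(356,211),(400,238),(310,236)]:
    q=onz('side',p,0);print(p,q,np.hypot(*q[:2]))
for n,z,p in [('jig',0,(259,176)),('hub',110,(200,188)),('knob',125,(211,183)),('red',30,(268,155)),('blue',30,(247,157)),('ptr',35,(253,157))]: print(n,onz('top',p,z))
print('rim side',onz('side',(227,220),80))
```

```text
(314, 221) [ 506.9 -137.5    0. ] 525.1808291521485
(365, 283) [ 308.1 -304.6    0. ] 433.22510370985805
(380, 229) [ 484.7 -355.9    0. ] 601.3450084509473
(356, 211) [ 484.  -335.7    0. ] 589.0271107022761
(400, 238) [ 311.2 -299.6    0. ] 431.9330242587099
(310, 236) [ 510.3 -137.     0. ] 528.3791089486675
jig [654.   46.8   0. ]
hub [586.7 223.  110. ]
knob [599.9 187.8 125. ]
red [718.5  18.1  30. ]
blue [710.2  86.9  30. ]
ptr [709.2  67.   35. ]
rim side [657.   44.5  80. ]
```

View pics/c1.png

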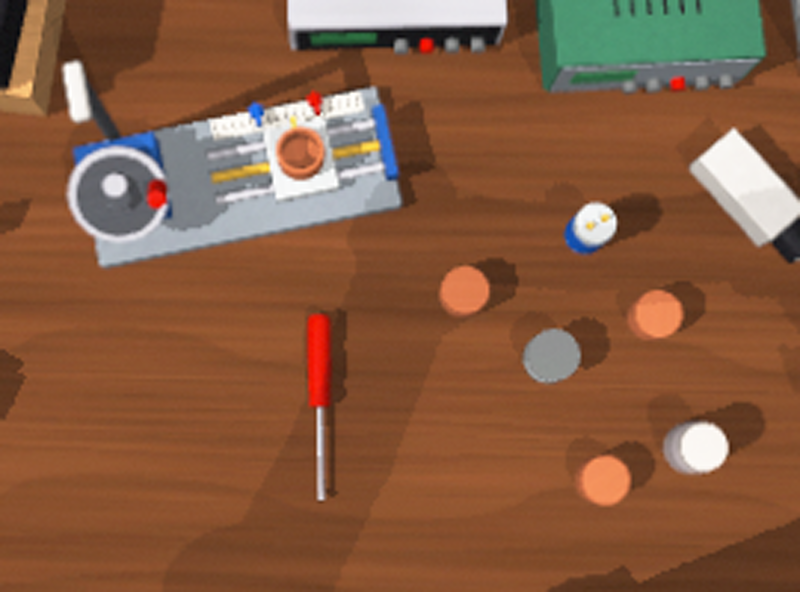

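View pics/c2.png

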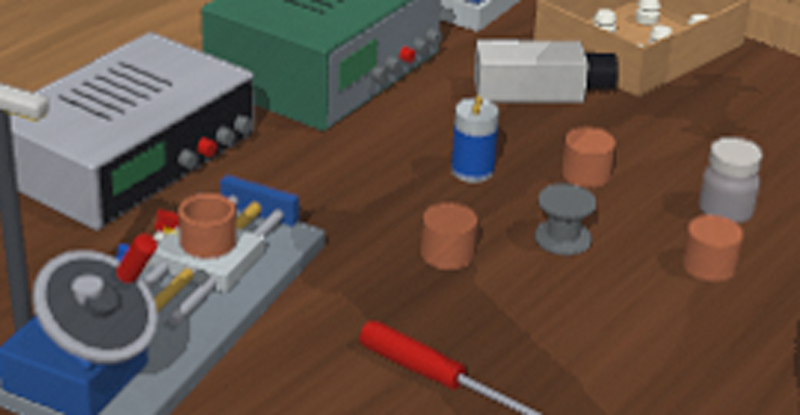

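Loose cups in the top image are at (314,221), (365,283) and (380,229), at about 525, 433 and 600 mm from the base. The last one fits "farthest from the base", at side pixel (356,211). I'll confirm it in a wrist crop once I'm above it.

Run:
```python
from h import *
np.set_printoptions(precision=3,suppress=True)
s=env.get_state();print(Rm(s['eef_rot']));print(env.camera_info('wrist'))
r=[]
for c,px in(('top',(380,229)),('side',(356,211))):
    o=[x for x in env.outline_of(c,'copper_cup')]
    for x in o: print(c,np.round(x['box']),round(x['p'],2))
print(onz('top',(381.7,225.7),42))
t=onz('top',(381,226),42); t[2]=135
print('slide cm to TCP z135 over it',Rm(s['eef_rot']).T@(t-s['ee_pos'])/10)
```

```text
[[ 0.914  0.407 -0.   ]
 [ 0.407 -0.914 -0.   ]
 [-0.    -0.    -1.   ]]
{'fx': 311.2879538447555, 'fy': 311.2879538447555, 'cx': 276.42240926924234, 'cy': 209.919530332838, 'k1': -0.036174569509126814, 'hand_eye': array([[   0.   ,   -0.953,   -0.302,   78.604],
       [   1.   ,    0.   ,   -0.001,   -0.412],
       [   0.001,   -0.302,    0.953, -118.273],
       [   0.   ,    0.   ,    0.   ,    1.   ]])}
top [355. 273. 373. 293.] 0.63
top [306. 211. 325. 227.] 0.58
top [373. 219. 392. 234.] 0.51
side [348. 194. 367. 215.] 0.72
side [303. 220. 321. 240.] 0.7
side [312. 181. 329. 214.] 0.63
side [392. 224. 407. 246.] 0.62
[ 490.551 -351.29    42.   ]
slide cm to TCP z135 over it [ 30.533 -20.704  12.128]
```

jog_arm:
  plan:
    - {"fingers": 100,"slide": [30.5,-20.7,5.6],"spin": 0}
    - {"fingers": 100,"slide": [30.5,-20.7,5.6],"spin": 0}
    - {"fingers": 100,"slide": [30.5,-20.7,5.6],"spin": 0}
    - {"fingers": 100,"slide": [30.5,-20.7,5.6],"spin": 0}
    - {"fingers": 100,"slide": [30.5,-20.7,5.6],"spin": 0}
    - {"fingers": 100,"slide": [30.5,-20.7,5.6],"spin": 0}
    - {"fingers": 100,"slide": [30.5,-20.7,5.6],"spin": 0}
    - {"fingers": 100,"slide": [30.5,-20.7,5.6],"spin": 0}

```text
t: 1.9
ee_pos: [492.0, -344.3, 199.8]
eef_rot: [-0.001, 0.978, 0.21, 0.001]
ft_force: [-0.1, -0.4, -0.9]
gripper_width: 1.0
grip_force: 0.0
```

jog_arm:
  plan:
    - {"fingers": 100,"slide": [0,0,0],"spin": 0}
    - {"fingers": 100,"slide": [0,0,0],"spin": 0}
    - {"fingers": 100,"slide": [0,0,0],"spin": 0}

```text
t: 2.2
ee_pos: [488.5, -350.7, 200.5]
eef_rot: [0.0, 0.978, 0.207, -0.0]
ft_force: [1.0, -1.0, -0.2]
gripper_width: 1.002
grip_force: 0.0
```

```bash
cat > look.py <<'E'
from h import *
import sys
np.set_printoptions(precision=1,suppress=True)
name=sys.argv[1]
s=env.get_state(); im=env.snapshot('wrist'); save(name,im)
print(s['t'],s['ee_pos'],s['eef_rot'],s['ft_force'],s['gripper_width'],s['grip_force'])
for n in sys.argv[2:]:
    n,z=n.split(':'); z=float(z)
    for r in env.place_of('wrist',n)[:4]: print(n,'place',r['pixel'],round(r['p'],2),onz('wrist',r['pixel'],z,s))
E
python3 look.py w1 copper_cup:0
python3 - <<'E'
from h import *
s=env.get_state()
for o in env.outline_of('wrist','copper_cup'):
    print(np.round(o['box']),o['p'])
E
```

```text
2.2 [ 488.5 -350.7  200.5] [ 0.   1.   0.2 -0. ] [ 1.  -1.  -0.2] 1.001545670903074 0.0
copper_cup place [276.9, 184.9] 0.72 [ 493.1 -348.7    0. ]
copper_cup place [88.8, 82.6] 0.68 [ 512.4 -140.9    0. ]
[251. 160. 304. 224.] 0.86
[ 29.  45. 114. 112.] 0.75
```

View pics/w1.png

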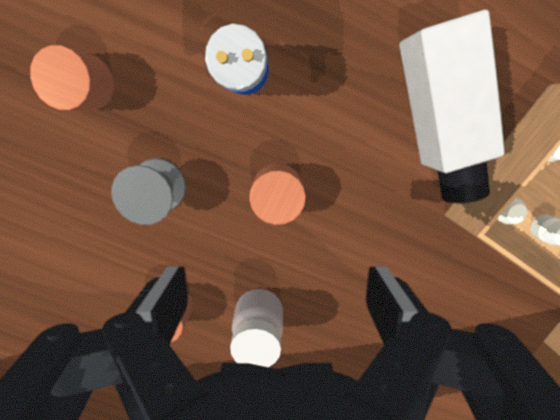

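The wrist image shows the target cup at (277,197). The reel is at (145,193), the capacitor at (237,60), the jar at (258,330) and another copper cup at (62,77). From here I'll fit the cup's disc, with an enlarged crop to confirm.

```bash
cat >> h.py <<'E'
def disc(im,box,pad=8):
    l,t,r,b=[int(v) for v in box]; l-=pad;t-=pad;r+=pad;b+=pad
    return im[max(t,0):b,max(l,0):r],(max(l,0),max(t,0))
E
python3 - <<'E'
from h import *
np.set_printoptions(precision=1,suppress=True)
s=env.get_state(); im=cv2.imread('pics/w1.png')
c=im[140:250,220:340]; hsv=cv2.cvtColor(c,cv2.COLOR_BGR2HSV)
m=((c[:,:,2]>190)&(hsv[:,:,1]>90)).astype(np.uint8)
n,L,S,C=cv2.connectedComponentsWithStats(m); k=1+np.argmax(S[1:,4])
cn=max(cv2.findContours((L==k).astype(np.uint8),cv2.RETR_EXTERNAL,cv2.CHAIN_APPROX_NONE)[0],key=len)
e=cv2.fitEllipse(cn);ctr=np.array(e[0])+[220,140];print(e,ctr,S[k])
t=onz('wrist',ctr,42,s);print(t)
t[2]=36;print('slide cm',Rm(s['eef_rot']).T@(t-s['ee_pos'])/10)
b=cv2.resize(c,(600,550),interpolation=cv2.INTER_CUBIC);cv2.circle(b,tuple(int(v*5) for v in e[0]),4,(0,255,0),-1);cv2.imwrite('pics/w1c.png',b)
E
```

```text
((56.83317565917969, 57.205223083496094), (52.410892486572266, 54.328224182128906), 97.57828521728516) [276.8 197.2] [  30   31   55   54 2312]
[ 491.3 -349.2   42. ]
slide cm [ 0.3 -0.  16.4]
```

View pics/w1c.png

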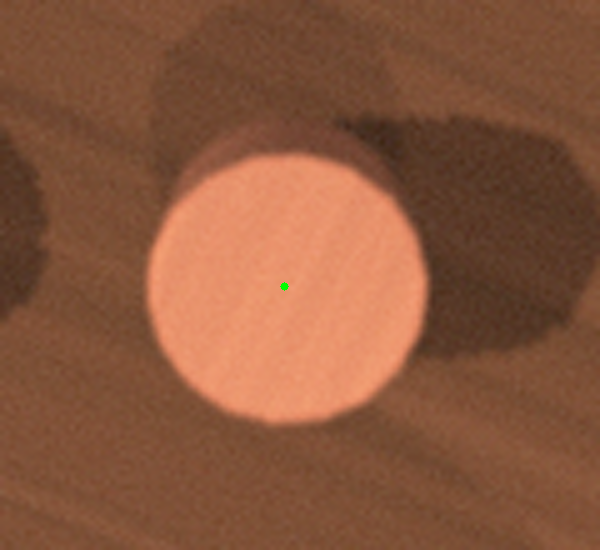

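The crop shows a plain mouth-down copper cup, the farthest of the three. I'm descending and gripping it.

jog_arm:
  plan:
    - {"fingers": 100,"slide": [0.3,0,5],"spin": 0}
    - {"fingers": 100,"slide": [0.3,0,10],"spin": 0}
    - {"fingers": 100,"slide": [0.3,0,14],"spin": 0}
    - {"fingers": 100,"slide": [0.3,0,16.8],"spin": 0}
    - {"fingers": 100,"slide": [0.3,0,16.8],"spin": 0}
    - {"fingers": 50,"slide": [0.3,0,16.8],"spin": 0}
    - {"fingers": 40,"slide": [0.3,0,16.8],"spin": 0}
    - {"fingers": 40,"slide": [0.3,0,16.8],"spin": 0}
  grip_force: 35

```text
t: 3.15
ee_pos: [492.8, -348.9, 34.5]
eef_rot: [0.001, 0.978, 0.208, 0.001]
ft_force: [0.1, -1.3, 1.4]
gripper_width: 0.6
grip_force: 36.2
```

jog_arm:
  plan:
    - {"fingers": 40,"slide": [0,0,0],"spin": 0}
    - {"fingers": 40,"slide": [0,0,0],"spin": 0}
    - {"fingers": 40,"slide": [0,0,0],"spin": 0}
    - {"fingers": 40,"slide": [0,0,0],"spin": 0}

```text
t: 3.55
ee_pos: [492.8, -348.9, 34.4]
eef_rot: [0.001, 0.978, 0.208, 0.001]
ft_force: [-1.0, -0.7, 7.7]
gripper_width: 0.6
grip_force: 36.9
```

jog_arm:
  plan:
    - {"fingers": 40,"slide": [0,0,-4],"spin": 0}
    - {"fingers": 40,"slide": [0,0,-8],"spin": 0}
    - {"fingers": 40,"slide": [0,0,-13],"spin": 0}
    - {"fingers": 40,"slide": [2,-2,-17.6],"spin": 0}
    - {"fingers": 40,"slide": [5,-5,-17.6],"spin": 0}
    - {"fingers": 40,"slide": [8,-8.5,-17.6],"spin": 0}
    - {"fingers": 40,"slide": [11,-12,-17.6],"spin": 0}
    - {"fingers": 40,"slide": [14,-15,-17.6],"spin": 0}

```text
t: 4.35
ee_pos: [558.8, -151.8, 209.6]
eef_rot: [0.0, 0.978, 0.208, 0.001]
ft_force: [-0.3, -0.1, -3.0]
gripper_width: 0.597
grip_force: 38.7
```

jog_arm:
  plan:
    - {"fingers": 40,"slide": [3,-3.3,0],"spin": 0}
    - {"fingers": 40,"slide": [6,-6.6,0],"spin": 0}
    - {"fingers": 40,"slide": [9,-10,0],"spin": 0}
    - {"fingers": 40,"slide": [12,-13,0],"spin": 0}
    - {"fingers": 40,"slide": [13,-14.3,0],"spin": 0}
    - {"fingers": 40,"slide": [13,-14.3,0],"spin": 0}
    - {"fingers": 40,"slide": [13,-14.3,0],"spin": 0}
    - {"fingers": 40,"slide": [13,-14.3,0],"spin": 0}

```text
t: 5.15
ee_pos: [619.0, 27.5, 208.6]
eef_rot: [0.0, 0.978, 0.207, -0.0]
ft_force: [-0.5, 0.0, -3.1]
gripper_width: 0.599
grip_force: 38.7
```

```bash
python3 look.py w2 lower_rim:80 pointer:40 red_marker:30 blue_marker:30 wheel_hub:110 knob_grip:134
```

```text
5.15 [619.   27.5 208.6] [ 0.   1.   0.2 -0. ] [-0.5  0.  -3.1] 0.5991564928417641 38.687692657113075
lower_rim place [321.5, 99.1] 0.72 [712.7  32.4  80. ]
lower_rim place [277.0, 162.7] 0.64 [655.3  43.6  80. ]
pointer place [290.6, 105.8] 0.88 [700.2  50.3  40. ]
pointer place [272.6, 155.3] 0.4 [654.1  47.4  40. ]
red_marker place [319.5, 95.4] 0.7 [719.2  29.9  30. ]
red_marker place [38.5, 179.1] 0.63 [538.5 250.3  30. ]
blue_marker place [253.4, 84.1] 0.82 [703.9  88.   30. ]
blue_marker place [276.7, 264.4] 0.67 [549.3  -3.2  30. ]
wheel_hub place [2.8, 147.8] 0.8 [591.6 227.8 110. ]
knob_grip place [36.9, 181.0] 0.74 [590.1 184.3 134. ]
```

View pics/w2.png

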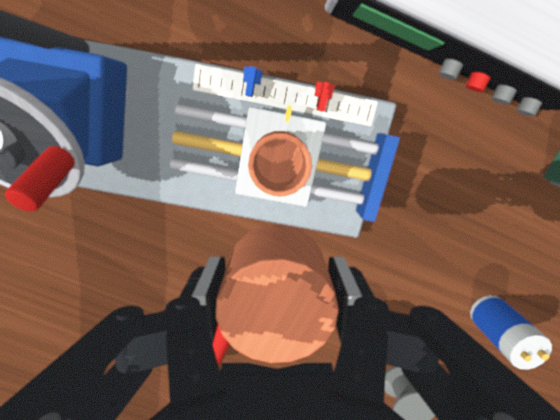

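The wrist image shows the lower cup at (281,163), the yellow pointer tip at (289,112), the red marker at (323,95) and the blue marker at (252,81). The knob is at (40,180), and the held cup at (277,300). Next I'll fit the rim, the marker lines and the jig yaw.

Run:
```python
from h import *
np.set_printoptions(precision=2,suppress=True)
s=env.get_state(); im=cv2.imread('pics/w2.png').astype(int); RT=Rm(s['eef_rot'])
B,G,Rr=im[:,:,0],im[:,:,1],im[:,:,2]
def big(m,x0,y0,x1,y1):
    k=np.zeros(m.shape,np.uint8);k[y0:y1,x0:x1]=m[y0:y1,x0:x1]
    n,L,S,C=cv2.connectedComponentsWithStats(k);i=1+np.argmax(S[1:,4]);return (L==i).astype(np.uint8),S[i],C[i]
def el(m):
    cn=max(cv2.findContours(m,cv2.RETR_EXTERNAL,cv2.CHAIN_APPROX_NONE)[0],key=len);return cv2.fitEllipse(cv2.convexHull(cn)),cn
m,S,C=big((Rr-B>35)&(Rr>60),235,120,330,205)
e,_=el(m);print('rim',e,S); X=onz('wrist',e[0],80,s);print(X)
# known circle check: project r=26 circle
P=np.array([proj('wrist',X+[26*np.cos(a),26*np.sin(a),0],s) for a in np.linspace(0,6.28,40)],np.float32);print('proj',cv2.fitEllipse(P))
m,S,C=big((Rr-B>35)&(Rr>100),200,225,355,370)
e2,_=el(m);print('held',e2,S)
o,d=ray('wrist',e2[0],s);q=RT.T@(o-s['ee_pos']);dd=RT.T@d;print('held top tool',q+dd*(-7.6-q[2])/dd[2])
for n,mm,z in(('red',(Rr>150)&(G<80),48),('blue',(B>130)&(Rr<80)&(G<130),48),('yel',(Rr>170)&(G>130)&(B<90),40)):
    m,S,C=big(mm,*((300,70,345,120) if n=='red' else (235,60,275,105) if n=='blue' else (275,95,305,130)))
    print(n,S,C,onz('wrist',C,z,s),onz('wrist',C,z-9,s))
b=im[50:220,160:400].astype(np.uint8).copy()
b=cv2.resize(b,(792,561),interpolation=cv2.INTER_CUBIC)
cv2.ellipse(b,((np.array(e[0])-[160,50])*3.3).tolist(),[v*3.3 for v in e[1]],e[2]) if 0 else cv2.ellipse(b,(tuple((np.array(e[0])-[160,50])*3.3),(e[1][0]*3.3,e[1][1]*3.3),e[2]),(0,255,0),1)
cv2.imwrite('pics/w2c.png',b)
```

```text
rim ((279.49755859375, 163.7090301513672), (64.03250885009766, 65.18672180175781), 174.06727600097656) [ 248  131   64   66 3286]
[655.89  43.12  80.  ]
proj ((279.49920654296875, 162.7277069091797), (65.25910949707031, 65.52017211914062), 69.23761749267578)
held ((276.1676940917969, 294.97369384765625), (161.31983947753906, 197.85874938964844), 94.75599670410156) [  200   225   155   144 17202]
held top tool [ 7.02 -0.6  -7.6 ]
red [315  81  20  29 348] [323.33  92.62] [721.31  31.62  48.  ] [722.28  30.66  39.  ]
blue [244  67  18  29 310] [251.7   78.46] [707.04  91.08  48.  ] [707.55  92.05  39.  ]Traceback (most recent call last):
  File "<stdin>", line 18, in <module>
  File "<stdin>", line 7, in big
    return _wrapfunc(a, 'argmax', axis=axis, out=out, **kwds)
    return bound(*args, **kwds)
ValueError: attempt to get argmax of an empty sequence
```

jog_arm:
  plan:
    - {"fingers": 40,"slide": [2.1,0.0,2],"spin": 0}
    - {"fingers": 40,"slide": [4.1,0.1,4],"spin": 0}
    - {"fingers": 40,"slide": [4.1,0.1,6],"spin": 0}
    - {"fingers": 40,"slide": [4.1,0.1,8],"spin": 0}
    - {"fingers": 40,"slide": [4.1,0.1,8.7],"spin": 0}
    - {"fingers": 40,"slide": [4.1,0.1,8.7],"spin": 0}
    - {"fingers": 40,"slide": [4.1,0.1,8.7],"spin": 0}
    - {"fingers": 40,"slide": [4.1,0.1,8.7],"spin": 0}

```text
t: 6.3
ee_pos: [658.0, 45.2, 122.5]
eef_rot: [0.0, 0.978, 0.208, 0.001]
ft_force: [0.1, -0.6, -2.9]
gripper_width: 0.6
grip_force: 38.7
```

Run:
```python
from h import *
np.set_printoptions(precision=2,suppress=True)
s=env.get_state();print(s['ee_pos'],s['ft_force'])
d=np.array([657.3,43.7,115])-s['ee_pos'];print('slide cm',Rm(s['eef_rot']).T@d/10)
a=env.snapshot('side');b=env.snapshot('wrist')
cv2.imwrite('pics/p1.png',np.hstack([cv2.resize(a[150:270,180:280],(480,576),interpolation=cv2.INTER_CUBIC),cv2.resize(b[140:420,200:355],(319,576))])[:,:,::-1])
```

```text
[658.    45.2  122.45] [ 0.13 -0.58 -2.92]
slide cm [-0.13  0.11  0.75]
```

View pics/p1.png

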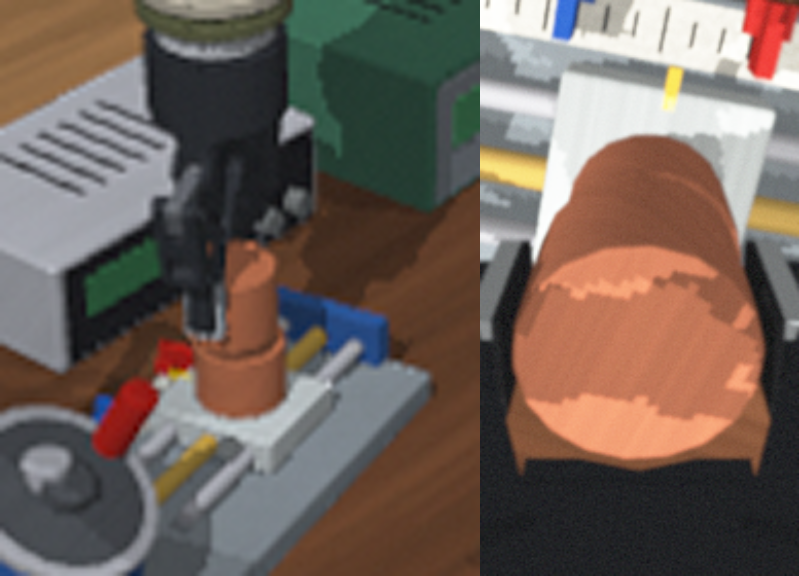

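The side crop shows the held cup just above the lower one, and its right edge sits about 1.5 native pixels left of the lower cup's. I'll quantify that with edge profiles in both cameras.

Run:
```python
from h import *
np.set_printoptions(precision=2,suppress=True)
s=env.get_state();im=env.snapshot('side').astype(int);b=env.snapshot('wrist').astype(int)
def edge(img,row,c0,c1):
    v=(img[row,:,0]-img[row,:,2])[c0:c1].astype(float)
    g=np.convolve(v,[1,1,0,-1,-1],'same')[3:-3] ; 
    i=np.argmin(g)if 0 else None
    return v
print(proj('side',[655,43,80]),proj('side',[655,43,42]),proj('side',[655,43,125]))
for r in range(200,238,2): print(r,(im[r,215:245,0]-im[r,215:245,2]))
def sil(X,z,cam): # silhouette left/right columns extents of cylinder ring
    P=np.array([proj(cam,[X[0]+26*np.cos(a),X[1]+26*np.sin(a),z],s) for a in np.linspace(0,6.28,200)]);return P[:,0].min(),P[:,0].max(),P[P[:,0].argmax(),1]
for z in(60,80,88,105,125): print(z,sil([655,43],z,'side'))
```

```text
[np.float64(227.9289170560213), np.float64(220.04826703623712)] [np.float64(228.3532822914322), np.float64(231.67988983289823)] [np.float64(227.4170871125104), np.float64(205.8303077569396)]
200 [-7 -8 -7 -9 -7 -6 -5 -4 11 -1 -4 -9 23 46 50 45 66 76 53  7  1 31 41 44
 46 42 50 53 49 37]
202 [-8 -6 -6 -8 -7 -8 -6 -6 34 10 -7 -9 46 67 69 69 67 67 68 85 81 60 53 49
 50 51 52 47 36 36]
204 [ -3  -5  -6  -4  -7  -8  -7  -6  -5  -5  -7  -9  67  71  68  68  66  81
  82  98 103 105  73  51  51  51  54  56  40  37]
206 [ -5  -8 -10  -7  -8  -7  -7  -3  -4  -5  -7   7  66  70  67  81 101 104
 103 103 104  99  62  54  54  56  55  56  56  48]
208 [ -6  -6  -7  -7  -7  -8  -6  -5  -7  -4  -6   8  64  68  99 104 103 103
 102  95  81  62  56  59  59  59  55  56  58  41]
210 [ -2  -3  -3  -5  -5  -5  -5  -5  -7  -4  -7 -12  49  96  96  96  89  79
  74  71  67  63  29 -63 -64 -19   5  19  27  29]
212 [  1   3  19  -7  -8  -6  -6  -7  -2  -4  -7 -11  40  82  85  83  81  79
  75  73  65  64  37 -47 -68 -69 -70 -73 -76 -77]
214 [ 41  54  58  16  -4  -8  -8  -8  -5  -5 -10 -13  58  85  86  83  82  78
  7
[... 1238 characters left out ...]
  87  87  89  88  87  85  82
  81  78  75  78  46   7  -9 -10  -9 -11 -10  -9]
236 [ -8  -9  -8  -9  -9  -9  -8 -11  -4  13  41  43  67  78  78  77  62  57
  54  27   9  -5 -11 -11 -11  -8 -10 -10  -8  -6]
60 (np.float64(218.48578207003538), np.float64(237.80332371351838), np.float64(225.9687790076462))
80 (np.float64(218.18737400534997), np.float64(237.6529002988237), np.float64(219.8095125438098))
88 (np.float64(218.06721261537263), np.float64(237.59241164276216), np.float64(217.3193936201078))
105 (np.float64(217.8103553243225), np.float64(237.463272818121), np.float64(211.97712432390992))
125 (np.float64(217.50553523610193), np.float64(237.31030983796967), np.float64(205.60255973916716))
```

Run:
```python
from h import *
np.set_printoptions(precision=2,suppress=True)
s=env.get_state();RT=Rm(s['eef_rot'])
def ring(cx,cy,zt):
    P=np.array([proj('wrist',RT@np.array([cx+26*np.cos(a),cy+26*np.sin(a),zt])+s['ee_pos'],s) for a in np.linspace(0,6.28,300)])
    return np.array([P[:,0].min(),P[:,0].max(),P[:,1].min(),P[:,1].max()])
print('obs ~ 216 338.5 260 367.5')
for cx in(-3,-1.5,0): print(cx,ring(cx,0,-7.6),ring(cx,0,-4))
# w1 bias: ring centre vs ellipse fit
st=dict(s);st['ee_pos']=np.array([488.5,-350.7,200.5])
for X in([491.3,-349.2],[490.6,-349.5]):
    P=np.array([proj('wrist',[X[0]+26*np.cos(a),X[1]+26*np.sin(a),42],st) for a in np.linspace(0,6.28,60)],np.float32);print(cv2.fitEllipse(P)[0],'obs 276.8 197.2')
```

```text
obs ~ 216 338.5 260 367.5
-3 [215.63 339.56 259.76 364.54] [217.18 337.97 255.72 358.53]
-1.5 [215.41 339.8  256.3  361.89] [216.96 338.19 252.34 355.92]
0 [215.18 340.03 252.82 359.22] [216.75 338.42 248.93 353.29]
(276.7957763671875, 196.71902465820312) obs 276.8 197.2
(276.7839050292969, 197.517822265625) obs 276.8 197.2
```

```bash
cat > fit.py <<'E'
from h import *
from scipy.optimize import minimize
np.set_printoptions(precision=2,suppress=True)
import sys
s=env.get_state();RT=Rm(s['eef_rot']);b=env.snapshot('wrist');save('w4',b);b=b.astype(int)
ZT=34.4
def cyl(cam,c,z0,z1):
    a=np.linspace(0,6.28,120);P=[proj(cam,[c[0]+26*np.cos(t),c[1]+26*np.sin(t),z],s) for z in(z0,z1) for t in a]
    return cv2.convexHull(np.array(P,np.float32))
m=((b[:,:,0]-b[:,:,2]>30)).astype(np.uint8)
for r in range(196,270,6):
    c=np.where(m[r,225:345])[0]+225
    z=s['ee_pos'][2]-ZT
    def ext(H):
        k=np.zeros((420,560),np.uint8);cv2.fillConvexPoly(k,np.round(H).astype(np.int32),1);q=np.where(k[r])[0];return (q.min(),q.max()) if len(q) else None
    print(r,''.join('#' if v else '.' for v in m[r,225:345]),ext(cyl('wrist',[655,42.7],42,80)),ext(cyl('wrist',s['ee_pos'][:2]+(RT@[-2.5,0,0])[:2],z,z+42)))
E
python3 fit.py
```

```text
196 ........................................................................................................................ None None
202 ........................................................................................................................ (np.int64(267), np.int64(292)) None
208 ........................................################################................................................ (np.int64(256), np.int64(303)) None
214 ...............................###################################################...................................... (np.int64(249), np.int64(309)) None
220 ########.................###############################################################................................ (np.int64(245), np.int64(313)) None
226 #######..............######################################################################............................. (np.int64(243), np.int64(316)) (np.int64(257), np.int64(298))Traceback (most recent call last):
  File "fit.py", line 16, in <module>
    print(r,''.join('#' if v else '.' for v in m[r,225:345]),ext(cyl('wrist',[655,42.7],42,80)),ext(cyl('wrist',s['ee_pos'][:2]+(RT@[-2.5,0,0])[:2],z,z+42)))
                                                                 ~~~^^^^^^^^^^^^^^^^^^^^^^^^^^
  File "fit.py", line 8, in cyl
    a=np.linspace(0,6.28,120);P=[proj(cam,[c[0]+26*np.cos(t),c[1]+26*np.sin(t),z],s) for z in(z0,z1) for t in a]
                                 ~~~~^^^^^^^^^^^^^^^^^^^^^^^^^^^^^^^^^^^^^^^^^^^^^^^
  File "h.py", line 21, in proj
    c=env.camera_info(cam)
ValueError: time passes only in moves, steps and waits
```

jog_arm:
  plan:
    - {"fingers": 40,"slide": [-0.3,0.2,0],"spin": 0}
    - {"fingers": 40,"slide": [-0.3,0.2,0.3],"spin": 0}
    - {"fingers": 40,"slide": [-0.3,0.2,0.4],"spin": 0}
    - {"fingers": 40,"slide": [-0.3,0.2,0.4],"spin": 0}

```text
t: 6.95
ee_pos: [655.3, 42.2, 116.9]
eef_rot: [-0.0, 0.978, 0.208, -0.0]
ft_force: [0.1, 0.0, -2.9]
gripper_width: 0.598
grip_force: 38.7
```

```bash
sed -i 's/^def ray/_ci={}\ndef ci(c):\n    if c not in _ci: _ci[c]=env.camera_info(c)\n    return _ci[c]\ndef ray/; s/c=env.camera_info(cam)/c=ci(cam)/' h.py
cat > chk.py <<'E'
from h import *
import sys
np.set_printoptions(precision=2,suppress=True)
s=env.get_state();print(s['t'],s['ee_pos'],s['ft_force'])
RT=Rm(s['eef_rot']);b=env.snapshot('wrist').astype(int);a=env.snapshot('side').astype(int)
ZT=34.4;z=s['ee_pos'][2]-ZT
def pts(cam,c,zs):
    t=np.linspace(0,6.28,200);return np.array([proj(cam,[c[0]+26*np.cos(u),c[1]+26*np.sin(u),z],s) for z in zs for u in t],np.float32)
m=((b[:,:,0]-b[:,:,2]>30)).astype(np.uint8)
U=s['ee_pos'][:2]+(RT@[-3,0,0])[:2]
kl=np.zeros((420,560),np.uint8);ku=kl.copy()
cv2.fillConvexPoly(kl,np.round(cv2.convexHull(pts('wrist',[653.3,41.1],(42,80)))).astype(np.int32),1)
cv2.fillConvexPoly(ku,np.round(cv2.convexHull(pts('wrist',U,(z,z+42)))).astype(np.int32),1)
for r in range(202,262,4):
    c=np.where(m[r,235:335])[0]+235; f=lambda k:(np.where(k[r])[0][[0,-1]] if k[r].any() else None)
    print(r,c[[0,-1]] if len(c) else None,'lower',f(kl),'upper',f(ku))
for r in list(range(206,220,2))+[228,230,232]: print(r,a[r,218:224,0]-a[r,218:224,2],a[r,234:243,0]-a[r,234:243,2])
cv2.imwrite('pics/p2.png',np.hstack([cv2.resize(a[170:250,195:265].astype(np.uint8),(500,571),interpolation=cv2.INTER_CUBIC),cv2.resize(b[180:380,220:325].astype(np.uint8),(300,571))])[:,:,::-1])
E
python3 chk.py
```

```text
6.95 [655.29  42.21 116.89] [ 0.15  0.03 -2.94]
202 [272 283] lower [265 289] upper None
206 [259 296] lower [256 299] upper None
210 [254 303] lower [251 304] upper None
214 [249 307] lower [247 308] upper None
218 [246 310] lower [244 311] upper None
222 [244 312] lower [242 313] upper None
226 [241 315] lower [240 315] upper [259 295]
230 [241 316] lower [239 316] upper [251 304]
234 [239 334] lower [238 318] upper [246 310]
238 [238 334] lower [237 319] upper [242 314]
242 [237 334] lower [236 320] upper [238 317]
246 [235 334] lower [234 321] upper [235 320]
250 [235 323] lower [233 323] upper [233 322]
254 [235 323] lower [232 324] upper [232 323]
258 [235 324] lower [231 324] upper [231 324]
206 [-6 -5 -5 -5 -7 -6] [ 81 100 102 103  97  62  54  56  55]
208 [-8 -8 -8 -9 -8 -5] [102 102 104 103  73  58  56  55  55]
210 [-9 -8 -8 -9 -7 -6] [102  95  87  65  60 -12 -18   4  18]
212 [44 26  7 -6 -4 -5] [ 78  75  70  65  64 -19 -66 -72 -73]
214 [54 40 10 -9 -6 -5] [ 77  75  69  65  64  -8 -52 -54 -53]
216 [56 44  4 -9 -7 -6] [ 77  74  69  64  62   4 -44 -56 -53]
218 [42 42  4 -8 -5 -6] [ 78  72  69  63  61   8 -33 -55 -58]
228 [83 46 25 57 78 81] [ 79  75  73  66  60  26  -8  -9 -10]
230 [-12 -12  12  59  77  80] [ 78  73  71  65  62  27  -4 -10  -9]
232 [ -9 -11   4  55  81  82] [ 76  75  70  68  64  21  -9 -12 -11]
```

Both cameras now agree to within about 1 mm, so I'm lowering the cup gently.

jog_arm:
  plan:
    - {"fingers": 40,"slide": [0,0,0.1],"spin": 0}
    - {"fingers": 40,"slide": [0,0,0.2],"spin": 0}
    - {"fingers": 40,"slide": [0,0,0.2],"spin": 0}
    - {"fingers": 40,"slide": [0,0,0.2],"spin": 0}

```text
t: 7.45
ee_pos: [655.4, 42.2, 115.2]
eef_rot: [0.0, 0.978, 0.208, -0.0]
ft_force: [0.2, 1.0, -2.7]
gripper_width: 0.601
grip_force: 38.7
```

jog_arm:
  plan:
    - {"fingers": 40,"slide": [0,0,0.1],"spin": 0}
    - {"fingers": 40,"slide": [0,0,0.1],"spin": 0}
    - {"fingers": 40,"slide": [0,0,0.1],"spin": 0}

```text
t: 7.75
ee_pos: [655.6, 42.2, 114.5]
eef_rot: [0.0, 0.978, 0.208, 0.0]
ft_force: [-1.2, -0.1, 1.4]
gripper_width: 0.594
grip_force: 39.0
```

jog_arm:
  plan:
    - {"fingers": 62,"slide": [0,0,0],"spin": 0}
    - {"fingers": 66,"slide": [0,0,0],"spin": 0}
    - {"fingers": 75,"slide": [0,0,0],"spin": 0}
    - {"fingers": 90,"slide": [0,0,0],"spin": 0}
    - {"fingers": 100,"slide": [0,0,0],"spin": 0}
    - {"fingers": 100,"slide": [0,0,0],"spin": 0}
    - {"fingers": 100,"slide": [0,0,0],"spin": 0}

```text
t: 8.45
ee_pos: [655.5, 42.2, 114.2]
eef_rot: [0.0, 0.978, 0.208, -0.0]
ft_force: [0.4, -0.5, 0.6]
gripper_width: 1.0
grip_force: 0.0
```

jog_arm:
  plan:
    - {"fingers": 100,"slide": [0,0,-2],"spin": 0}
    - {"fingers": 100,"slide": [0,0,-4],"spin": 0}
    - {"fingers": 100,"slide": [0,0,-8],"spin": 0}
    - {"fingers": 100,"slide": [-3,0,-10.5],"spin": 0}
    - {"fingers": 100,"slide": [-3,0,-10.5],"spin": 0}
    - {"fingers": 100,"slide": [-3,0,-10.5],"spin": 0}

```text
t: 9.05
ee_pos: [628.1, 29.8, 220.0]
eef_rot: [0.0, 0.978, 0.208, 0.001]
ft_force: [-1.2, -0.7, 0.5]
gripper_width: 0.996
grip_force: 0.0
```

```bash
python3 chk.py|head -1; python3 look.py w5 pointer:40 red_marker:48 wheel_hub:110 knob_grip:134
python3 - <<'E'
import cv2,numpy as np
a=cv2.imread('pics/w5.png');b=cv2.imread('pics/p2.png')
cv2.imwrite('pics/p3.png',np.hstack([cv2.resize(b[:,:500],(300,343)),cv2.resize(a[60:280,180:500],(499,343))]))
E
```

```text
9.05 [628.09  29.8  219.98] [-1.24 -0.71  0.54]
9.15 [628.2  30.4 218.5] [-0.   1.   0.2 -0. ] [ 1.  -0.4  0.4] 1.0002072116059024 0.0
pointer place [288.8, 117.4] 0.66 [699.7  50.6  40. ]
red_marker place [315.9, 109.4] 0.58 [715.7  31.9  48. ]
wheel_hub place [19.0, 159.7] 0.73 [591.7 225.4 110. ]
wheel_hub place [209.8, 355.0] 0.37 [483.3  32.7 110. ]
knob_grip place [48.3, 188.7] 0.81 [591.4 185.3 134. ]
```

View pics/p3.png

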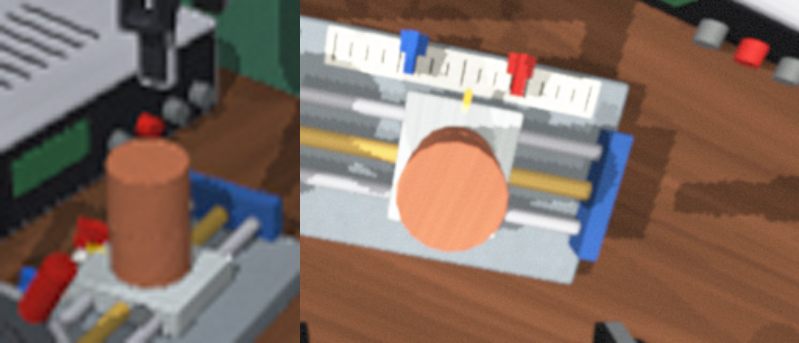

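The can sits closed and flush, and the pointer is between blue (412,50) and red (518,72) in the crop. Next come the jig yaw and the joint state before spinning.

Run:
```python
from h import *
np.set_printoptions(precision=2,suppress=True)
s=env.get_state();print(s['qpos'])
A=onz('top',(160+103/2.963,120+265/2.96),20);B=onz('top',(160+400/2.963,120+205/2.96),20);d=A-B;print(A,B,'yaw',np.degrees(np.arctan2(-d[0],d[1])))
st=s; im=cv2.imread('pics/w5.png').astype(int);B_,G,R_=im[:,:,0],im[:,:,1],im[:,:,2]
def cen(m,x0,y0,x1,y1):
    k=np.zeros(m.shape,np.uint8);k[y0:y1,x0:x1]=m[y0:y1,x0:x1]
    n,L,S,C=cv2.connectedComponentsWithStats(k);i=1+np.argmax(S[1:,4]);p=np.argwhere(L==i)[:,::-1].astype(np.float32);return C[i],S[i],cv2.minAreaRect(p)
r=cen((R_>150)&(G<80),300,80,340,130);b=cen((B_>130)&(R_<90)&(G<140),235,70,275,115);y=cen((R_>160)&(G>120)&(B_<110)&(R_-B_>80),275,105,300,135)
print(r,b,y)
# jig bottom edge and top edge of plate: measured as lines in crop coords
f=499/320
def P(x,yy,z): return onz('wrist',(180+(x-300)/f,60+yy/f),z,s)
a=P(300,237,20);c=P(572,283,20);d=a-c;print(a,c,np.degrees(np.arctan2(-d[0],d[1])))
R0=onz('wrist',r[0],45,s);B0=onz('wrist',b[0],45,s);d=B0-R0;print(R0,B0,np.degrees(np.arctan2(-d[0],d[1])))
for z in(30,40): print('ptr',onz('wrist',y[0],z,s))
```

```text
[-0.15  0.53  0.02  1.87 -0.01  0.75 -1.28]
[533.35 251.81  20.  ] [607.54 -72.74  20.  ] yaw 12.87591186938479
(array([320.87, 104.01]), array([314,  93,  18,  27, 306], dtype=int32), ((322.5, 106.0), (17.0, 26.0), 0.0)) (array([252.06,  90.29]), array([245,  80,  17,  27, 287], dtype=int32), ((253.0, 93.0), (26.0, 16.0), 90.0)) (array([286.93, 122.04]), array([285, 118,   5,   9,  28], dtype=int32), ((286.88238525390625, 122.0294189453125), (7.761139392852783, 4.123105525970459), 75.96376037597656))
[563.5  115.57  20.  ] [609.48 -71.61  20.  ] 13.802986745854964
[721.58  29.37  45.  ] [707.23  89.77  45.  ] 13.364066871220617
ptr [694.84  49.86  30.  ]
ptr [695.    50.28  40.  ]
```

jog_arm:
  plan:
    - {"fingers": 100,"slide": [-2,0,-1],"spin": -8}
    - {"fingers": 100,"slide": [-4,0,-2],"spin": -16}
    - {"fingers": 100,"slide": [-6,0,-3],"spin": -24}
    - {"fingers": 100,"slide": [-6,0,-3],"spin": -32}
    - {"fingers": 100,"slide": [-6,0,-3],"spin": -40}
    - {"fingers": 100,"slide": [-6,0,-3],"spin": -48}
    - {"fingers": 100,"slide": [-6,0,-3],"spin": -56}
    - {"fingers": 100,"slide": [-6,0,-3],"spin": -60}

```text
t: 10.2
ee_pos: [573.3, 5.6, 248.9]
eef_rot: [-0.0, 0.741, 0.671, -0.0]
ft_force: [-0.3, 0.5, -1.8]
gripper_width: 0.999
grip_force: 0.0
```

jog_arm:
  plan:
    - {"fingers": 100,"slide": [2.5,-0.5,-1],"spin": -8}
    - {"fingers": 100,"slide": [5,-1,-1],"spin": -16}
    - {"fingers": 100,"slide": [8,-1.6,-1],"spin": -24}
    - {"fingers": 100,"slide": [11,-2.2,-1],"spin": -32}
    - {"fingers": 100,"slide": [14,-2.8,-1],"spin": -40}
    - {"fingers": 100,"slide": [17,-3.4,-1],"spin": -48}
    - {"fingers": 100,"slide": [20,-4,-1],"spin": -56}
    - {"fingers": 100,"slide": [20.8,-4.2,-1],"spin": -64}

```text
t: 11.0
ee_pos: [552.4, 221.1, 259.2]
eef_rot: [-0.001, 0.271, 0.963, 0.001]
ft_force: [-0.2, -0.9, 0.3]
gripper_width: 0.999
grip_force: 0.0
```

jog_arm:
  plan:
    - {"fingers": 100,"slide": [0,0,0],"spin": -8}
    - {"fingers": 100,"slide": [0,0,0],"spin": -16}
    - {"fingers": 100,"slide": [0,0,0],"spin": -24}
    - {"fingers": 100,"slide": [0,0,0],"spin": -32}
    - {"fingers": 100,"slide": [0,0,0],"spin": -40}
    - {"fingers": 100,"slide": [0,0,0],"spin": -45}
    - {"fingers": 100,"slide": [0,0,0],"spin": -45}
    - {"fingers": 100,"slide": [0,0,0],"spin": -45}

```text
t: 11.8
ee_pos: [553.3, 216.7, 258.9]
eef_rot: [-0.0, -0.112, 0.994, 0.0]
ft_force: [0.5, -0.8, 0.2]
gripper_width: 0.998
grip_force: 0.0
```

```bash
python3 look.py w6 wheel_hub:110 knob_grip:134; python3 -c "
from h import *
s=env.get_state();print(s['qpos'].round(2));print(Rm(s['eef_rot']).round(3))
for c in('side','top'):
    env.snapshot(c)
    for n in('wheel_hub','knob_grip'):print(c,n,[(np.round(r['pixel'],1),round(r['p'],2)) for r in env.place_of(c,n)[:2]])"
```

```text
11.8 [553.3 216.7 258.9] [-0.  -0.1  1.   0. ] [ 0.5 -0.8  0.2] 0.9980926947194906 0.0
wheel_hub place [279.2, 245.5] 0.89 [594.8 229.8 110. ]
knob_grip place [228.7, 237.5] 0.66 [586.7 183.9 134. ]
[ 0.07  0.55 -0.8   1.87  0.49  0.93  0.83]
[[-0.975 -0.223 -0.   ]
 [-0.223  0.975 -0.   ]
 [ 0.    -0.    -1.   ]]
side wheel_hub [(array([195.8, 249.6]), 0.83)]
side knob_grip [(array([206.5, 234.5]), 0.57)]
top wheel_hub []
top knob_grip [(array([260. , 171.1]), 0.5)]
```

View pics/w6.png

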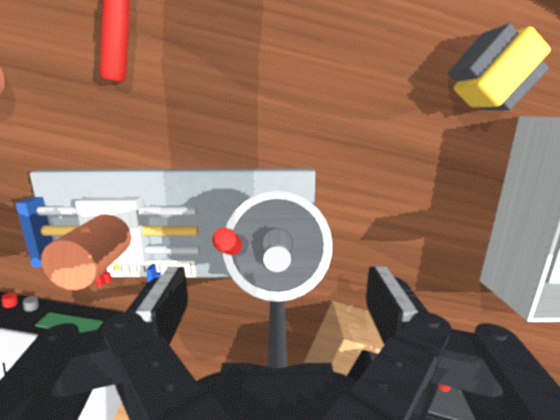

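The wrist image shows the wheel centred at (277,245) with a hub post, the knob at (228,240) on the jig −y side, and the can at (90,250). I'll triangulate the hub and knob.

Run:
```python
from h import *
np.set_printoptions(precision=1,suppress=True)
s=env.get_state()
def S(p,q): return dict(ee_pos=np.array(p),eef_rot=q)
q0=[0,.978,.2085,0]
v={'w2':S([619,27.5,208.6],q0),'w5':S([628.2,30.4,218.5],q0),'w6':s}
hub=[('w2',(2.8,147.8)),('w5',(19,159.7)),('w6',(279.2,245.5)),('side',(195.8,249.6)),('top',(200,188))]
kn=[('w2',(36.9,181)),('w5',(48.3,188.7)),('w6',(228.7,237.5)),('side',(206.5,234.5)),('top',(211,183))]
f=lambda l:[ray('wrist' if c[0]=='w' else c,p,v.get(c)) for c,p in l]
h,e=tri(f(hub));print('hub',h,e); k,e2=tri(f(kn));print('knob',k,e2)
h2,e=tri(f(hub[:3]));print('hub w',h2,e); k2,e2=tri(f(kn[:3]));print('knob w',k2,e2)
xj=np.array([.973,.232,0]);yj=np.array([-.232,.973,0]);w=-.5*xj+[0,0,.866];u=.866*xj+[0,0,.5]
for H,K in((h,k),(h2,k2)):
    d=K-H;print('axial',d@w,'u',d@u,'y',d@yj)
    o=np.array([653.3,41.1,0]); print('hub jig x',(H-o)@xj,'y rel slide',(H-o)@yj)
```

```text
hub [589.5 223.4 113.2] [1.1, 2.7, 7.3, 4.4, 3.4]
knob [590.5 182.8 135.9] [2.6, 1.0, 4.2, 2.2, 7.5]
hub w [591.1 225.8 111. ] [1.9, 3.5, 5.2]
knob w [587.7 183.8 131.8] [1.1, 0.8, 0.3]
axial 23.81895918259037 u 4.09564406358472 y -39.72423745263104
hub jig x -19.832181023558064 y rel slide 192.14558901190887
axial 24.508382744320876 u -0.8466032123886791 y -40.10519039736498
hub jig x -17.684788789788378 y rel slide 194.19819341240373
```

jog_arm:
  plan:
    - {"fingers": 100,"slide": [0,-1,0],"spin": 8}
    - {"fingers": 100,"slide": [0,-2,0],"spin": 16}
    - {"fingers": 100,"slide": [-0.4,-3,0],"spin": 24}
    - {"fingers": 100,"slide": [-0.4,-4,0],"spin": 32}
    - {"fingers": 100,"slide": [-0.4,-4,0],"spin": 40}
    - {"fingers": 100,"slide": [-0.4,-4,0],"spin": 48}
    - {"fingers": 100,"slide": [-0.4,-4,0],"spin": 56}
    - {"fingers": 100,"slide": [-0.4,-4,0],"spin": 64}

```text
t: 13.05
ee_pos: [566.1, 178.8, 259.3]
eef_rot: [0.0, 0.433, 0.901, 0.0]
ft_force: [-0.4, 0.3, -0.3]
gripper_width: 1.0
grip_force: 0.0
```

jog_arm:
  plan:
    - {"fingers": 100,"slide": [0,0,0],"spin": 8}
    - {"fingers": 100,"slide": [0,0,0],"spin": 16}
    - {"fingers": 100,"slide": [0,0,0],"spin": 25.5}
    - {"fingers": 100,"slide": [0,0,0],"spin": 25.5}
    - {"fingers": 100,"slide": [0,0,0],"spin": 25.5}
    - {"fingers": 100,"slide": [0,0,0],"spin": 25.5}

```text
t: 13.65
ee_pos: [566.1, 178.9, 259.3]
eef_rot: [-0.0, 0.618, 0.786, 0.0]
ft_force: [-0.3, 0.4, -0.4]
gripper_width: 1.0
grip_force: 0.0
```

```bash
cat > jig.py <<'E'
from h import *
np.set_printoptions(precision=1,suppress=True)
HUB=np.array([595.2,229.2,110.]);XJ=np.array([.973,.232,0]);YJ=np.array([-.232,.973,0]);ZJ=np.array([0,0,1.])
def rel(p): d=np.array(p)-HUB; return np.array([d@XJ,d@YJ,d[2]])
E
python3 - <<'E'
from jig import *
s=env.get_state();print(s['t'],s['ee_pos'],s['qpos'],rel(s['ee_pos']));print(Rm(s['eef_rot']))
for t in(12,18,25):
    print(t,[np.round(proj('wrist',Rm(s['eef_rot'])@np.array([x,y,t])+s['ee_pos'],s)) for x in(11,-11) for y in(42.5,57)])
im=env.snapshot('wrist');save('w7',im)
for n in('knob_grip','wheel_hub'):
    for r in env.place_of('wrist',n)[:2]: print(n,r['pixel'],r['p'])
print('pred',proj('wrist',[587.7,183.8,131.8],s),proj('wrist',HUB,s))
# lamp end from top
print('lamp end',rel(onz('top',(160+85/2.963,120+120/2.96),275)),rel(onz('top',(160+72/2.963,120+65/2.96),275)))
E
```

```text
13.65 [566.1 178.9 259.3] [-0.1  0.5 -0.4  1.9  0.2  0.8 -0.4] [-40.  -42.2 149.3]
[[-0.2  1.  -0. ]
 [ 1.   0.2  0. ]
 [ 0.  -0.  -1. ]]
12 [array([365., 263.]), array([396., 263.]), array([361., 303.]), array([390., 303.])]
18 [array([362., 257.]), array([391., 257.]), array([358., 296.]), array([386., 296.])]
25 [array([358., 251.]), array([387., 251.]), array([355., 289.]), array([382., 289.])]
knob_grip [304.1, 213.3] 0.7
knob_grip [320.2, 160.0] 0.45
wheel_hub [319.6, 159.4] 0.64
wheel_hub [313.2, 292.4] 0.45
pred [np.float64(301.66018273776166), np.float64(210.65683394474178)] [np.float64(321.929679700081), np.float64(155.80024036979205)]
lamp end [ 32.9  -7.  165. ] [ 87.4  -4.5 165. ]
```

View pics/w7.png

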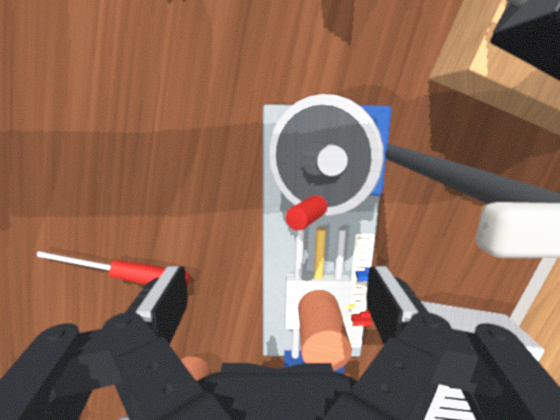

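The wrist image shows the wheel at (327,155), the knob at (305,212), and the right finger tip at (370,268). When open, the tips therefore stand about 11 mm ahead of the TCP. The lamp bar's end is at (480,230). The moves can't tilt the tool, so I'll push the knob around with the far (+x) open finger. That keeps the gripper body clear of the lamp bar.

jog_arm:
  plan:
    - {"fingers": 100,"slide": [0,0,4],"spin": 0}
    - {"fingers": 100,"slide": [0,0,8],"spin": 0}
    - {"fingers": 100,"slide": [0,0,11],"spin": 0}
    - {"fingers": 100,"slide": [0,0,11.9],"spin": 0}
    - {"fingers": 100,"slide": [0,0,11.9],"spin": 0}
    - {"fingers": 100,"slide": [0,0,11.9],"spin": 0}

```text
t: 14.4
ee_pos: [566.8, 179.1, 141.4]
eef_rot: [0.0, 0.619, 0.785, 0.001]
ft_force: [-0.0, -0.1, 0.7]
gripper_width: 0.994
grip_force: 0.0
```

```bash
cat > tab.py <<'E'
from jig import *
import sys
a0,st,n=[float(v) for v in sys.argv[1:4]];D=20
s=env.get_state();c0=rel(s['ee_pos']);print(s['t'],c0,s['ft_force'])
for i in range(int(n)):
    th=np.radians(a0+i*st);T=np.array([.866*np.cos(th),-np.sin(th)]);T/=np.linalg.norm(T)
    K=np.array([-16.5+36.4*np.sin(th),42*np.cos(th)]);C=K-D*T-[49.75,0];z=32.3+21*np.sin(th)
    print(int(a0+i*st),'slide',np.round(np.array([C[1]-c0[1],C[0]-c0[0],-(z-c0[2])])/10,1).tolist())
E
python3 tab.py 190 20 12
```

```text
14.4 [-39.3 -42.1  31.4] [-0.  -0.1  0.7]
190 slide [-0.3, -1.4, 0.3]
210 slide [-0.5, -2.9, 1.0]
230 slide [-0.1, -4.3, 1.5]
250 slide [0.9, -5.5, 1.9]
270 slide [2.2, -6.3, 2.0]
290 slide [3.7, -6.7, 1.9]
310 slide [5.3, -6.7, 1.5]
330 slide [6.7, -6.2, 1.0]
350 slide [7.9, -5.3, 0.3]
370 slide [8.7, -4.0, -0.5]
390 slide [9.0, -2.5, -1.1]
410 slide [8.5, -1.1, -1.7]
```

jog_arm:
  plan:
    - {"fingers": 100,"slide": [-0.3,-1.4,0.3],"spin": 0}
    - {"fingers": 100,"slide": [-0.5,-2.9,1.0],"spin": 0}
    - {"fingers": 100,"slide": [-0.1,-4.3,1.5],"spin": 0}
    - {"fingers": 100,"slide": [0.9,-5.5,1.9],"spin": 0}
    - {"fingers": 100,"slide": [0.9,-5.5,1.9],"spin": 0}

```text
t: 14.9
ee_pos: [510.1, 175.2, 122.7]
eef_rot: [0.0, 0.619, 0.786, 0.001]
ft_force: [0.4, -0.9, 1.3]
gripper_width: 1.006
grip_force: 0.1
```

```bash
python3 tab.py 250 20 10
python3 - <<'E'
from jig import *
s=env.get_state();im=env.snapshot('wrist');save('w8',im)
for r in env.place_of('wrist','knob_grip')[:2]: print(r['pixel'],r['p'])
for a in(250,260,270,280):
    t=np.radians(a);p=[-14+36.4*np.sin(t),42*np.cos(t),24.2+21*np.sin(t)];print(a,np.round(proj('wrist',HUB+p[0]*XJ+p[1]*YJ+p[2]*ZJ,s)))
E
```

```text
14.9 [-95.3 -32.8  12.7] [ 0.4 -0.9  1.3]
250 slide [-0.1, 0.1, 0.0]
270 slide [1.3, -0.7, 0.1]
290 slide [2.8, -1.1, 0.0]
310 slide [4.4, -1.1, -0.3]
330 slide [5.8, -0.6, -0.9]
350 slide [7.0, 0.3, -1.6]
370 slide [7.8, 1.6, -2.3]
390 slide [8.0, 3.1, -3.0]
410 slide [7.6, 4.5, -3.6]
430 slide [6.6, 5.7, -3.9]
[369.5, 244.8] 0.77
250 [379. 252.]
260 [376. 236.]
270 [376. 220.]
280 [380. 205.]
```

The knob follows the finger and is now near 255°, so I'm continuing.

jog_arm:
  plan:
    - {"fingers": 100,"slide": [1.3,-0.7,0.1],"spin": 0}
    - {"fingers": 100,"slide": [2.8,-1.1,0.0],"spin": 0}
    - {"fingers": 100,"slide": [4.4,-1.1,-0.3],"spin": 0}
    - {"fingers": 100,"slide": [5.8,-0.6,-0.9],"spin": 0}
    - {"fingers": 100,"slide": [7.0,0.3,-1.6],"spin": 0}
    - {"fingers": 100,"slide": [7.8,1.6,-2.3],"spin": 0}
    - {"fingers": 100,"slide": [7.8,1.6,-2.3],"spin": 0}

```text
t: 15.7
ee_pos: [508.9, 257.5, 145.6]
eef_rot: [-0.0, 0.618, 0.786, 0.002]
ft_force: [-2.6, 1.0, 1.8]
gripper_width: 0.997
grip_force: 1.2
```

```bash
python3 tab.py 370 20 12
cat > kn.py <<'E'
from jig import *
import sys
s=env.get_state();im=env.snapshot('wrist');save(sys.argv[1],im)
for r in env.place_of('wrist','knob_grip')[:2]: print(r['pixel'],r['p'])
for a in range(int(sys.argv[2]),int(sys.argv[2])+50,10):
    t=np.radians(a);p=[-14+36.4*np.sin(t),42*np.cos(t),24.2+21*np.sin(t)];print(a,np.round(proj('wrist',HUB+p[0]*XJ+p[1]*YJ+p[2]*ZJ,s)))
E
python3 kn.py w9 360
```

```text
15.7 [-77.4  47.6  35.6] [-2.6  1.   1.8]
370 slide [-0.2, -0.2, -0.0]
390 slide [-0.0, 1.3, -0.7]
410 slide [-0.4, 2.7, -1.3]
430 slide [-1.4, 3.9, -1.6]
450 slide [-2.8, 4.8, -1.8]
470 slide [-4.3, 5.1, -1.6]
490 slide [-5.8, 5.1, -1.3]
510 slide [-7.3, 4.6, -0.7]
530 slide [-8.5, 3.7, -0.0]
550 slide [-9.3, 2.4, 0.7]
570 slide [-9.5, 1.0, 1.4]
590 slide [-9.1, -0.5, 1.9]
[428.4, 305.9] 0.73
360 [405. 294.]
370 [421. 300.]
380 [437. 307.]
390 [451. 317.]
400 [464. 329.]
```

jog_arm:
  plan:
    - {"fingers": 100,"slide": [0.0,1.3,-0.7],"spin": 0}
    - {"fingers": 100,"slide": [-0.4,2.7,-1.3],"spin": 0}
    - {"fingers": 100,"slide": [-1.4,3.9,-1.6],"spin": 0}
    - {"fingers": 100,"slide": [-2.8,4.8,-1.8],"spin": 0}
    - {"fingers": 100,"slide": [-4.3,5.1,-1.6],"spin": 0}
    - {"fingers": 100,"slide": [-5.8,5.1,-1.3],"spin": 0}
    - {"fingers": 100,"slide": [-5.8,5.1,-1.3],"spin": 0}

```text
t: 16.5
ee_pos: [571.6, 206.1, 156.5]
eef_rot: [0.001, 0.621, 0.784, -0.001]
ft_force: [-0.0, 0.4, 0.3]
gripper_width: 0.999
grip_force: 0.3
```

```bash
python3 tab.py 490 20 10; python3 kn.py w10 480
```

```text
16.5 [-28.4 -17.   46.5] [-0.   0.4  0.3]
490 slide [0.6, 0.2, -0.2]
510 slide [-0.8, -0.3, 0.4]
530 slide [-2.0, -1.2, 1.1]
550 slide [-2.8, -2.5, 1.8]
570 slide [-3.0, -3.9, 2.5]
590 slide [-2.6, -5.4, 3.0]
610 slide [-1.6, -6.6, 3.4]
630 slide [-0.3, -7.4, 3.5]
650 slide [1.2, -7.8, 3.4]
670 slide [2.8, -7.8, 3.0]
480 [374. 300.]
490 [364. 308.]
500 [352. 314.]
510 [340. 318.]
520 [327. 319.]
```

jog_arm:
  plan:
    - {"fingers": 100,"slide": [-0.8,-0.3,0.4],"spin": 0}
    - {"fingers": 100,"slide": [-2.0,-1.2,1.1],"spin": 0}
    - {"fingers": 100,"slide": [-2.8,-2.5,1.8],"spin": 0}
    - {"fingers": 100,"slide": [-3.0,-3.9,2.5],"spin": 0}
    - {"fingers": 100,"slide": [-2.6,-5.4,3.0],"spin": 0}
    - {"fingers": 100,"slide": [-1.6,-6.6,3.4],"spin": 0}
    - {"fingers": 100,"slide": [-1.6,-6.6,3.4],"spin": 0}

```text
t: 17.3
ee_pos: [508.2, 177.8, 122.4]
eef_rot: [-0.001, 0.619, 0.786, -0.002]
ft_force: [0.7, -1.3, 0.3]
gripper_width: 1.001
grip_force: 0.2
```

```bash
python3 tab.py 610 10 8; python3 kn.py w11 600
python3 - <<'E'
from jig import *
s=env.get_state()
for n in('pointer','red_marker'): print(n,[(r['pixel'],round(r['p'],2)) for r in env.place_of('wrist',n)[:3]])
im=env.snapshot('side');
for n in('pointer','red_marker','blue_marker'): print('side',n,[(r['pixel'],round(r['p'],2)) for r in env.place_of('side',n)[:3]])
E
```

```text
17.3 [-96.6 -29.9  12.4] [ 0.7 -1.3  0.3]
610 slide [-0.4, 0.2, -0.0]
620 slide [0.3, -0.2, 0.1]
630 slide [1.0, -0.6, 0.1]
640 slide [1.7, -0.9, 0.1]
650 slide [2.5, -1.0, -0.0]
660 slide [3.3, -1.0, -0.2]
670 slide [4.1, -0.9, -0.4]
680 slide [4.8, -0.7, -0.6]
[370.9, 243.4] 0.65
600 [387. 273.]
610 [382. 258.]
620 [379. 243.]
630 [379. 227.]
640 [382. 212.]
pointer []
red_marker [([449.1, 412.1], 0.74)]
side pointer []
side red_marker []
side blue_marker [([203.4, 239.4], 0.55)]
```

jog_arm:
  plan:
    - {"fingers": 100,"slide": [-1.0,0,0],"spin": 0}
    - {"fingers": 100,"slide": [-1.2,0,-3],"spin": 0}
    - {"fingers": 100,"slide": [-2.0,0,-7],"spin": 0}
    - {"fingers": 100,"slide": [-5,2,-10],"spin": 0}
    - {"fingers": 100,"slide": [-8,5,-10],"spin": 0}
    - {"fingers": 100,"slide": [-11,8,-10],"spin": 0}
    - {"fingers": 100,"slide": [-14,11,-10],"spin": 0}
    - {"fingers": 100,"slide": [-18,13.5,-10],"spin": 0}

```text
t: 18.5
ee_pos: [685.3, 34.7, 223.5]
eef_rot: [-0.0, 0.619, 0.786, 0.0]
ft_force: [0.0, 0.9, -0.4]
gripper_width: 1.0
grip_force: 0.0
```

jog_arm:
  plan:
    - {"fingers": 100,"slide": [0,0,0],"spin": 0}
    - {"fingers": 100,"slide": [0,0,0],"spin": 0}
    - {"fingers": 100,"slide": [0,0,0],"spin": 0}

```text
t: 18.8
ee_pos: [683.0, 35.7, 223.1]
eef_rot: [-0.001, 0.619, 0.786, -0.0]
ft_force: [-0.8, 1.0, -0.5]
gripper_width: 0.997
grip_force: 0.0
```

```bash
cat > ptr.py <<'E'
from jig import *
import sys
s=env.get_state();im=env.snapshot('wrist');save(sys.argv[1],im);print(s['t'],s['ee_pos'],rel(s['ee_pos']))
for n in('pointer','red_marker'):
    for r in env.place_of('wrist',n)[:3]:
        print(n,np.round(r['pixel'],1),round(r['p'],2),rel(onz('wrist',r['pixel'],40 if n=='pointer' else 30,s)))
B,G,R_=[im[:,:,i].astype(int) for i in(2,1,0)]
hsv=cv2.cvtColor(im,cv2.COLOR_RGB2HSV);h,sa,v=[hsv[:,:,i].astype(int) for i in range(3)]
for n,m in(('yellow',(h>22)&(h<35)&(sa>120)&(v>130)),('red',((h<5)|(h>172))&(sa>160)&(v>90))):
    k,L,S,C=cv2.connectedComponentsWithStats(m.astype(np.uint8))
    for i in range(1,k):
        if S[i,4]>15: print(n,S[i],C[i],rel(onz('wrist',C[i],40,s)))
E
python3 ptr.py w12
```

```text
18.8 [683.   35.7 223.1] [  40.5 -208.6  113.1]
pointer [295.5 208.2] 0.9 [  61.  -223.9  -70. ]
red_marker [305.2 205.1] 0.75 [  71.7 -223.6  -80. ]
yellow [244 135   8  35 212] [247.5 152.2] [  13.7 -167.7  -70. ]
yellow [287 205   9   4  31] [291.  206.5] [  56.4 -222.1  -70. ]
red [   0  133   96   40 2263] [ 47.2 152.6] [-183.3 -167.5  -70. ]
red [297 198  24  17 269] [309.6 206.5] [  75.2 -222.1  -70. ]
red [330 309  15  16 198] [337.4 316.1] [ 111.7 -353.   -70. ]
```

Run:
```python
import cv2
a=cv2.imread('pics/w12.png');cv2.imwrite('pics/w12c.png',cv2.resize(a[165:250,230:345],(800,591),interpolation=cv2.INTER_CUBIC))
```

```text
(no output)
```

View pics/w12c.png

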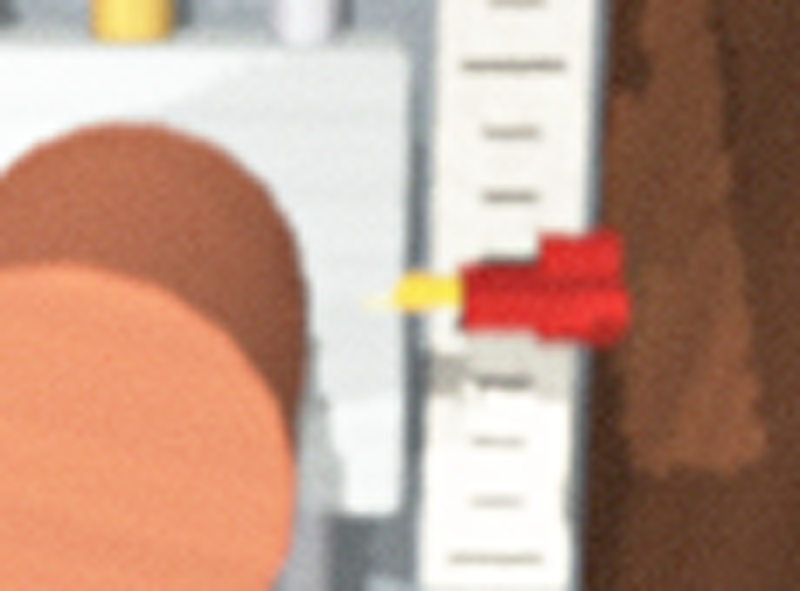

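The crop shows the pointer at (430,293) against the red fin at rows 265–330. The tilted view gives parallax, so I'll put the camera straight above the marker along jig y.

jog_arm:
  plan:
    - {"fingers": 100,"slide": [-4,0,0],"spin": 0}
    - {"fingers": 100,"slide": [-8,0,0],"spin": 0}
    - {"fingers": 100,"slide": [-9.3,0,0],"spin": 0}
    - {"fingers": 100,"slide": [-9.3,0,0],"spin": 0}
    - {"fingers": 100,"slide": [-9.3,0,0],"spin": 0}

```text
t: 19.45
ee_pos: [705.2, -53.5, 223.4]
eef_rot: [-0.0, 0.619, 0.786, 0.0]
ft_force: [0.6, 0.8, -0.2]
gripper_width: 1.003
grip_force: 0.0
```

```bash
cat > par.py <<'E'
from jig import *
import sys
s=env.get_state();im=env.snapshot('wrist');save(sys.argv[1],im)
r0,r1,c0,c1=260,345,235,350
hsv=cv2.cvtColor(im,cv2.COLOR_RGB2HSV);h,sa,v=[hsv[:,:,i].astype(int) for i in range(3)]
o=np.array(rel(ray('wrist',(280,300),s)[0]));print('cam',o)
for n,m in(('yellow',(h>20)&(h<36)&(sa>100)&(v>130)),('red',((h<6)|(h>172))&(sa>150)&(v>90))):
    q=np.zeros_like(m);q[r0:r1,c0:c1]=m[r0:r1,c0:c1]
    k,L,S,C=cv2.connectedComponentsWithStats(q.astype(np.uint8))
    for i in range(1,k):
        if S[i,4]>8:
            print(n,S[i],C[i])
            for z in((35,42) if n=='yellow' else (30,45)): print('   z',z,'Y of centroid, top row, bottom row',[round(float(rel(onz('wrist',p,z,s))[1]),1) for p in(C[i],(C[i][0],S[i][1]-.5),(C[i][0],S[i][1]+S[i][3]-.5))])
            print('   rows by col',[(c,int(np.where(L[:,c]==i)[0].min()),int(np.where(L[:,c]==i)[0].max())) for c in range(S[i][0],S[i][0]+S[i][2],3)])
E
python3 par.py w13
```

```text
cam [  42.4 -222.8  231.7]
```

```bash
sed -i 's/^r0,r1.*/r0,r1,c0,c1=85,140,265,350/' par.py; python3 par.py w13
```

```text
cam [  42.5 -222.   231.8]
yellow [286 110  10   5  38] [290.4 112. ]
   z 35 Y of centroid, top row, bottom row [-221.7, -219.4, -224.0]
   z 42 Y of centroid, top row, bottom row [-221.7, -219.5, -223.9]
   rows by col [(286, 112, 113), (289, 110, 114), (292, 110, 113), (295, 111, 113)]
red [297 108  27  18 280] [312.6 116.6]
   z 30 Y of centroid, top row, bottom row [-225.9, -217.5, -234.2]
   z 45 Y of centroid, top row, bottom row [-225.7, -217.7, -233.6]
   rows by col [(297, 115, 118), (300, 114, 119), (303, 114, 119), (306, 114, 119), (309, 113, 123), (312, 110, 123), (315, 110, 124), (318, 109, 125), (321, 108, 122)]
```

Run:
```python
from jig import *
s=env.get_state();a=dict(eef_rot=s['eef_rot'],ee_pos=np.array([683,35.7,223.1]))
im=cv2.cvtColor(cv2.imread('pics/w12.png'),cv2.COLOR_BGR2HSV).astype(int)
m=((im[:,:,0]<6)|(im[:,:,0]>172))&(im[:,:,1]>150)&(im[:,:,2]>90)
print([(c,np.where(m[190:225,c])[0][[0,-1]]+190) for c in range(297,312,3)])
print([ (c,np.where(((im[195:215,c,0]>20)&(im[195:215,c,0]<36)&(im[195:215,c,1]>100)))[0]+195) for c in range(285,299,3)])
for n,p,q in(('ptr',(291,206.5),(290.4,112)),('fin -Y top',(302,212.4),(302,119.5)),('fin +Y base?',(302,202.5),(302,113.5))):
    x,e=tri([ray('wrist',p,a),ray('wrist',q,s)]);print(n,rel(x)+[0,0,110],e)
```

```text
[(297, array([204, 211])), (300, array([203, 211])), (303, array([203, 211])), (306, array([203, 211])), (309, array([200, 213]))]
[(285, array([], dtype=int64)), (288, array([205, 206, 207, 208, 209])), (291, array([205, 206, 207, 208])), (294, array([205, 206, 207, 208])), (297, array([], dtype=int64))]
ptr [  56.  -221.6   41.6] [0.5, 0.5]
fin -Y top [  67.2 -228.2   40.1] [0.7, 0.7]
fin +Y base? [  68.5 -222.9   22.3] [0.7, 0.7]
```

Both views agree: the pointer is at −221.6 and the fin centre at −225.6, so 4.0 mm remain (about 72° clockwise). I'm going back to the knob.

jog_arm:
  plan:
    - {"fingers": 100,"slide": [2.5,-2.5,0],"spin": 0}
    - {"fingers": 100,"slide": [6,-5.5,0],"spin": 0}
    - {"fingers": 100,"slide": [10,-8.5,0],"spin": 0}
    - {"fingers": 100,"slide": [14,-11,0],"spin": 0}
    - {"fingers": 100,"slide": [18,-13.8,0],"spin": 0}
    - {"fingers": 100,"slide": [22,-13.8,0],"spin": 0}
    - {"fingers": 100,"slide": [25,-13.8,0],"spin": 0}
    - {"fingers": 100,"slide": [26,-13.8,2],"spin": 0}

```text
t: 20.35
ee_pos: [510.0, 171.3, 205.6]
eef_rot: [0.001, 0.616, 0.787, 0.003]
ft_force: [1.1, -1.0, -0.2]
gripper_width: 1.002
grip_force: 0.0
```

jog_arm:
  plan:
    - {"fingers": 100,"slide": [0,0,0],"spin": 0}
    - {"fingers": 100,"slide": [0,0,4],"spin": 0}
    - {"fingers": 100,"slide": [0,0,7],"spin": 0}
    - {"fingers": 100,"slide": [0,0,8],"spin": 0}
    - {"fingers": 100,"slide": [0,0,8],"spin": 0}
    - {"fingers": 100,"slide": [0,0,8],"spin": 0}

```text
t: 20.95
ee_pos: [511.2, 165.5, 124.3]
eef_rot: [0.0, 0.619, 0.785, 0.0]
ft_force: [0.8, 0.2, 0.4]
gripper_width: 1.001
grip_force: 0.0
```

```bash
python3 tab.py 620 10 9; python3 kn.py w14 600
```

```text
20.95 [-96.5 -42.5  14.3] [0.8 0.2 0.4]
620 slide [1.5, -0.3, 0.3]
630 slide [2.2, -0.6, 0.3]
640 slide [3.0, -0.9, 0.3]
650 slide [3.8, -1.0, 0.2]
660 slide [4.6, -1.0, 0.0]
670 slide [5.3, -0.9, -0.2]
680 slide [6.1, -0.7, -0.5]
690 slide [6.8, -0.5, -0.8]
700 slide [7.4, -0.1, -1.1]
[374.8, 215.9] 0.57
600 [388. 245.]
610 [383. 230.]
620 [380. 214.]
630 [380. 198.]
640 [384. 182.]
```

jog_arm:
  plan:
    - {"fingers": 100,"slide": [1.5,-0.3,0.3],"spin": 0}
    - {"fingers": 100,"slide": [2.6,-0.7,0.3],"spin": 0}
    - {"fingers": 100,"slide": [3.4,-0.9,0.2],"spin": 0}
    - {"fingers": 100,"slide": [4.2,-1.0,0.1],"spin": 0}
    - {"fingers": 100,"slide": [4.9,-1.0,-0.1],"spin": 0}
    - {"fingers": 100,"slide": [5.3,-0.9,-0.2],"spin": 0}
    - {"fingers": 100,"slide": [5.3,-0.9,-0.2],"spin": 0}
    - {"fingers": 100,"slide": [5.3,-0.9,-0.2],"spin": 0}

```text
t: 21.85
ee_pos: [489.6, 215.5, 125.4]
eef_rot: [-0.0, 0.619, 0.786, 0.0]
ft_force: [-1.2, -1.1, 1.0]
gripper_width: 1.0
grip_force: 0.5
```

```bash
python3 tab.py 670 5 7; python3 kn.py w15 660
```

```text
21.85 [-105.9   11.2   15.4] [-1.2 -1.1  1. ]
670 slide [-0.0, -0.0, -0.1]
675 slide [0.3, 0.1, -0.2]
680 slide [0.7, 0.2, -0.3]
685 slide [1.1, 0.3, -0.5]
690 slide [1.4, 0.5, -0.6]
695 slide [1.7, 0.7, -0.8]
700 slide [2.1, 0.9, -1.0]
[419.7, 252.9] 0.68
660 [405. 268.]
670 [416. 258.]
680 [431. 250.]
690 [447. 244.]
700 [466. 240.]
```

jog_arm:
  plan:
    - {"fingers": 100,"slide": [0.3,0.1,-0.2],"spin": 0}
    - {"fingers": 100,"slide": [0.7,0.2,-0.3],"spin": 0}
    - {"fingers": 100,"slide": [1.0,0.3,-0.4],"spin": 0}
    - {"fingers": 100,"slide": [1.0,0.3,-0.4],"spin": 0}
    - {"fingers": 100,"slide": [1.0,0.3,-0.4],"spin": 0}

```text
t: 22.45
ee_pos: [490.0, 225.5, 129.2]
eef_rot: [-0.0, 0.619, 0.785, -0.0]
ft_force: [-0.7, -1.7, -1.3]
gripper_width: 1.002
grip_force: 1.2
```

```bash
python3 tab.py 684 5 3; python3 kn.py w16 670
```

```text
22.45 [-103.2   20.8   19.2] [-0.7 -1.7 -1.3]
684 slide [0.0, 0.0, -0.1]
689 slide [0.4, 0.2, -0.2]
694 slide [0.7, 0.4, -0.4]
[430.3, 262.2] 0.88
670 [404. 273.]
680 [418. 266.]
690 [434. 260.]
700 [451. 257.]
710 [471. 257.]
```

jog_arm:
  plan:
    - {"fingers": 100,"slide": [-1.2,-0.8,0],"spin": 0}
    - {"fingers": 100,"slide": [-2,-1,-3],"spin": 0}
    - {"fingers": 100,"slide": [-3,-1,-7],"spin": 0}
    - {"fingers": 100,"slide": [-6,0,-9.4],"spin": 0}
    - {"fingers": 100,"slide": [-9.5,1,-9.4],"spin": 0}
    - {"fingers": 100,"slide": [-13,2,-9.4],"spin": 0}
    - {"fingers": 100,"slide": [-16,4,-9.4],"spin": 0}
    - {"fingers": 100,"slide": [-19,6,-9.4],"spin": 0}

```text
t: 23.35
ee_pos: [593.5, 52.7, 223.8]
eef_rot: [0.001, 0.619, 0.785, 0.001]
ft_force: [1.0, 0.3, -0.1]
gripper_width: 0.998
grip_force: 0.0
```

jog_arm:
  plan:
    - {"fingers": 100,"slide": [-3,2.2,0],"spin": 0}
    - {"fingers": 100,"slide": [-6.5,4.2,0],"spin": 0}
    - {"fingers": 100,"slide": [-10,6.4,0],"spin": 0}
    - {"fingers": 100,"slide": [-13.1,8.5,0],"spin": 0}
    - {"fingers": 100,"slide": [-13.1,8.5,0],"spin": 0}
    - {"fingers": 100,"slide": [-13.1,8.5,0],"spin": 0}

```text
t: 23.95
ee_pos: [705.8, -54.0, 222.8]
eef_rot: [-0.0, 0.62, 0.785, 0.0]
ft_force: [-0.6, 0.4, -0.5]
gripper_width: 1.0
grip_force: 0.0
```

```bash
python3 par.py w17; python3 -c "
from jig import *
s=env.get_state();print(s['t'],s['ee_pos'],rel(s['ee_pos']))"
```

```text
cam [  43.1 -223.3  231.1]
yellow [281 113  15   5  55] [288.5 114.9]
   z 35 Y of centroid, top row, bottom row [-225.9, -223.7, -228.3]
   z 42 Y of centroid, top row, bottom row [-225.8, -223.7, -228.2]
   rows by col [(281, 115, 115), (284, 114, 116), (287, 113, 117), (290, 113, 117), (293, 114, 116)]
red [297 106  26  18 281] [312.3 114.8]
   z 30 Y of centroid, top row, bottom row [-225.8, -217.3, -233.9]
   z 45 Y of centroid, top row, bottom row [-225.6, -217.6, -233.4]
   rows by col [(297, 113, 116), (300, 112, 117), (303, 112, 117), (306, 112, 117), (309, 108, 122), (312, 108, 122), (315, 108, 122), (318, 106, 123), (321, 107, 119)]
24.0 [705.4 -52.7 223. ] [  41.8 -299.9  113. ]
```

The pointer centre (row 115) matches the red fin centre (row 114.5). One last check that the can is still flush, then I hand in.

Run:
```python
from h import *
a=env.snapshot('side').astype(int);d=a[:,:,0]-a[:,:,2]
for o in env.outline_of('side','copper_cup')[:5]: print(np.round(o['box']),round(o['p'],2))
print(proj('side',[659,16,80]))
for r in range(206,244,3):
    c=np.where((d[r,215:275]>40)&(d[r,215:275]<110))[0]+215; print(r,c.min() if len(c) else None,c.max() if len(c) else None,''.join('#' if 40<v<110 else '.' for v in d[r,222:262]))
```

```text
[303. 219. 322. 240.] 0.9
[391. 221. 411. 245.] 0.66
[224. 200. 243. 224.] 0.59
[np.float64(233.83937822592105), np.float64(215.37214540378298)]
206 226 274 ....####################################
209 223 274 .#######################################
212 218 274 ######################.......###########
215 215 274 ######################.................#
218 217 274 #...####################...............#
221 216 274 ....######################..............
224 220 274 .....##################.................
227 215 274 .....#################..................
230 230 274 ........###########.....................
233 270 274 ........................................
236 226 274 ....#####...............................
239 223 274 .######.................................
242 220 274 ####....................................
```

```bash
python3 -c "
from plant import env
print(env.hand_in())"
```

```text
the job is handed in; nothing more can be done
None
```

I set the farthest copper cup rim on rim on the slide's cup, wound the slide by the crank knob until its pointer was within about 0.5 mm of the red marker, let go with the can still closed, and handed the job in at about 24 s; no verdict came back. The moves could not tilt the tool, so I pushed the knob round with one open finger, keeping the gripper clear of the lamp bar.

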